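# Clamp a pine block in a sloping drill jig

### The job

Lay the pine block flat in the pocket of the sloping drill jig, lengthwise between the four pins and with its lower end against the ledge. Then swing the red clamp handle across it, up over its brass cam and on until it drops into the low notch, and let go. Leave the tape measure and the glue bottle where they are.

Things in the scene. Friction and masses are not known exactly. Their poses are not given: they have to be found in the camera images.
- pine_block: Loose pine block, 45 x 90 x 36 mm along its own x, y, z, lying flat on the bench to the left of the jig. Origin at the centre of its underside. Grip it across its 45 mm width (its x). Either end may point up the slope.
- jig: Fixed drill jig, green base 210 x 270 mm. Origin on the bench under the middle of its pocket; x points to the jig's back, away from the robot, y left, z up. Its face slopes 25 degrees down towards the robot, the pocket is tilted with it and a light bar stands over it: bring the hand in square to the face, tilted 25 degrees, from the robot's side.
- light_bar (a point): Middle of the underside of the fixed light bar over the pocket (36 mm deep, 310 mm along jig y, 20 mm thick), 328 mm above the bench and 40 mm behind the pocket's centre. It hangs on two bent tubes of 7 mm radius at its ends, 140 mm either side, whose posts stand 85 mm farther back. A hand straight down on the pocket would hit it.
- face: The jig's aluminium face with the pocket. Origin at the pocket's centre on the surface, 120 mm above the bench; x up the slope, y left along the face, z square out of it. Four pins, 10 mm across, 14 mm tall, at x +/-0.034, y +/-0.0315 leave 53 mm for the block's 45 and 58 mm between upper and lower pins for the fingers. A block that is home has its origin here, its own y along face x.
- ledge (a point): Middle of the upper top edge of the ledge, a dark bar 75 mm long along face y and 14 mm high at the pocket's lower side; its stop face is at face x = -0.045. The block may slide or stick on the slope: if it sticks, push it lightly down to the ledge.
- post (a point): Top of the fixed steel post that the handle turns about, on its axis at face x = 0, y = -0.110, 102 mm above the face. Its axis is along face z.
- handle_swing (a joint): Angle of the red handle about its post, rad, 0 (parked, pointing down the slope and 15 degrees outwards) to 1.90. It grows clockwise looking onto the face, the free end sweeping up and across the pocket; the handle's direction is at 195 degrees minus this, anticlockwise from face +x. Brass cam: level to 0.85, ramp to 1.40, crest to 1.52, drop to 1.68, then the notch: rest at 1.77 to 1.90.
- handle_lift (a joint): Height of the handle on its post, m along face z: about 0 at the parked level, +0.008 on the crest, -0.008 down in the notch, at most +0.020. Weight and a spring (together about 6 N) press it down; pushing the knob sideways with a few newtons makes it climb by itself, or lift it. In the notch its rubber foot, 110 mm from the post, is 2 mm above a block that lies home.
- knob (a point): Middle of the black round knob on the handle's free end: 30 mm diameter, 50 mm long, axis along face z, standing on the red arm. 150 mm from the post's axis, 25 mm below the knob's top, 93 mm above the face when parked, 85 mm in the notch. Grip it square to the face or push it from the side.
- notch (a point): Floor of the low notch at the far end of the brass cam, 35 mm from the post's axis, 20 mm above the face (crest 36 mm, parked level 28 mm). The steel pin under the handle rests here when locked; the handle then lies across the middle of the pocket, along face y.
- tape_measure: Yellow tape measure, 38 x 72 x 68 mm, loose bystander, origin under its centre.
- glue_bottle: White glue bottle with a blue cap, 46 mm diameter, 130 mm tall, standing, loose bystander, origin under its centre.
Not all that is in view belongs to the job. What is meant by the pine_block is not purple or turquoise, and is the smaller of those in its own colour.

How it is judged (in metres and radians):
On the way:
1. the block lies home in the pocket while the handle is still open (x of pine_block in the frame of face between -0.005 and 0.008 m and y of pine_block in the frame of face between -0.008 and 0.008 m and z of pine_block in the frame of face between -0.004 and 0.004 m and angle between the y axis of pine_block and the x axis of face, either way round below 0.105 rad and angle between the z axis of pine_block and the z axis of face, either way round below 0.105 rad and value of joint handle_swing below 0.9 rad), for 0.2 s.
At the end, for the whole second after the job is handed in: the block lies at rest flat on the face in the pocket (within 8 mm of the ledge, 8 mm sideways, 4 mm in height, 6 degrees) and the handle is down in the low notch (swing over 1.7 rad, lift below -5 mm) (x of pine_block in the frame of face between -0.005 and 0.008 m and y of pine_block in the frame of face between -0.008 and 0.008 m and z of pine_block in the frame of face between -0.004 and 0.004 m and angle between the y axis of pine_block and the x axis of face, either way round below 0.105 rad and angle between the z axis of pine_block and the z axis of face, either way round below 0.105 rad and value of joint handle_swing above 1.7 rad and value of joint handle_lift below -0.005 m and linear speed of pine_block below 0.02 m/s); the robot touches nothing.
It fails at once if the tape measure is moved more than 30 mm (distance of tape_measure from where it was at the start of the episode above 0.03 m).
It fails at once if the glue bottle is moved or knocked over by more than 30 mm (distance of glue_bottle from where it was at the start of the episode above 0.03 m or angle between glue_bottle's own z axis and vertical above 0.5 rad).
It also fails if it takes over 67 s, if anything falls off the work surface, if the arm or the gripper's body presses on something with over 40 N, if the wrist force passes 120 N, or if a joint passes its speed limit or range.

### The arm

A 7-joint arm with a two-finger parallel gripper is mounted at the origin on the work surface; the furniture and walls round the work are solid. World frame = base frame: x ahead of the robot, y to its left, z up, the work surface at z = 0. Lengths are in m, angles in degrees, forces in N, time in s.
With the tool pointing down it reaches from about 0.4 to 0.85 m from the base axis. Payload 4.5 kg.
Tool frame: the origin (TCP) lies at the very end of the fingers, on their centre line; the grasp point (between the pads) lies 19 mm behind it; z points along the fingers, y is the line along which they close (so a half turn about z gives the same grasp; the last joint's range is limited). The gripper opens to 85 mm and grips with 20 to 120 N. Pads are 22 mm wide; open, the fingers measure 114 mm over their backs; the gripper's body (76 mm by 85 mm) begins 54 mm behind the grasp point. The pads swing forward as they close: fully open they stand 13 mm farther back than shut.
Start: joints at [-67.678, 39.483, -11.15, 89.685, 9.013, 51.709, -12.324], TCP at [0.218, 0.586, 0.231] pointing down, gripper open.
Joint ranges: [-172.22, 172.22], [-26.19, 119.32], [-84.43, 86.54], [7.71, 146.69], [-57.33, 237.33], [2.42, 119.75], [-152.13, 152.13]. Speed limits (degrees/s): [147.25, 147.25, 180, 180, 180, 180, 180].

### API

Orientations are given as [roll, pitch, yaw] about the fixed x, y, z axes, in that order (R = Rz(yaw) Ry(pitch) Rx(roll)).
In Python, from station import get_state, snapshot, calibration, sign_off, recognise gives the robot as it stands. The module is installed in compiled form; this text tells all that it offers.
- The arm moves only by the tool jog_arm, never from a script. Its argument "rows" is a list of rows, each a list of 2 entries, a list of its own where there are three numbers: the shift along the tool's x, y, z in cm, then the turn about the tool's z in rad. In form: [[[x, y, z], yaw], ...]. A call has 1 to 10 rows; each row shifts and turns the commanded pose from where the row before left it, along the tool's axes as they then stand; what a row does not reach is not made up. A row lasts 1/12 s, in which the tool goes at most 41.7 mm and 7.16 degrees, less where a joint would pass 70% of its speed; a pose out of reach is approached as far as the arm can. A call with a gripper value outside its range is refused whole. "jaw" is the closure, from 0 (fully open) to 1 (shut), set as the call begins (left out, the last holds). The fingers move at their own pace and stop on an object; "newtons" is the grip in N (left out, the last holds). Time passes only in rows, so rows that do not move let the fingers close. It gives the time, the measured TCP pose, the force, the opening and the grip force at its end, in the units of the state.
- get_state(): the state, without advancing time (a new reading comes with each control period).
- snapshot(name): name is "scene" or "top"; returns (picture, depth): 420x560x3 uint8, blue, green, red; 420x560 float32, m along the optical axis (not along the pixel's ray), 0 where there is no reading.
- calibration(name): a dict with "fx", "fy", "cx", "cy" (pixels), "eye" and "orientation" of the camera in the world. Camera axes: x right, y down, z forward; pixel columns grow to the right and rows downward; lengths in m; the calibration is good to about 2 mm. A picture is of the moment at which its call begins. calibration takes no time and is no camera call.
- sign_off(): hands the job in; it is judged then, once.
Trained networks look in the newest picture that a camera, given by its name, has taken for a name from the list of things; names that differ only in an ending like _2 or _b are one class to them, and where a whole thing is asked for, a point or a joint stands for the part that bears it (a point fixed in the world has none). Each returns a list of dicts, best first, with "score" (0 to 1); they miss things now and then, are a little off and sometimes report something else, mostly with a low value. They report only what shows in the picture. A call takes as long as a camera call. They do not tell look-alikes from the thing itself.
- recognise(camera, query): "extent" ([left, top, right, bottom] in pixels, round what is visible of it).
The state is a dict: "clock": time; "q": joint angles; "joint_vel": joint speeds; "effort": joint torques, N m; "ee_pos": TCP position; "tcp_rot": TCP orientation; "force": force on the tool from outside, world axes, zero at the start; "moment": the same for the moment, N m; "opening": opening from 0.0 (shut) to 1.0 (fully open); "gripper_force": force on a finger pad.
Only numpy, scipy, OpenCV 4.12 (cv2) and the standard library are available. Lean on these libraries where they do the work, as an engineer would, in place of code of your own. Each camera call takes 0.05 s, during which the arm holds its last target. There are 200 camera calls.

## Working session

There is one attempt and no reset: what is moved stays moved. The work goes in short steps, Python scripts to look and compute and a tool call to move; the robot and the scene stay as the last step left them, time stands still between calls to the robot, and variables do not carry over. Pictures are saved under pics/ and viewed, at most 10 in all, crops included, and the job is handed in when it is done.

Besides the shell and the picture viewer there is one more tool, called by a JSON object that holds its "fn" and its "kwargs". jog_arm: Moves the arm, as the interface text tells. Its arguments: {"type":"object","properties":{"rows":{"type":"array","items":{"type":"array"}},"jaw":{"type":"number"},"newtons":{"type":"number"}},"required":["rows"]}

```bash
mkdir -p pics
cat > h.py <<'E'
import numpy as np, cv2
from scipy.spatial.transform import Rotation as R
from station import *
def cam(n):
    c=calibration(n); o=np.array(c["orientation"],float)
    if o.shape==(3,3): M=o
    elif o.size==4: M=R.from_quat(o).as_matrix()
    else: M=R.from_euler('xyz',o,degrees=True).as_matrix()
    return c,M,np.array(c["eye"])
def cloud(n,d):
    c,M,e=cam(n); v,u=np.mgrid[:d.shape[0],:d.shape[1]]
    P=np.stack([(u-c["cx"])/c["fx"]*d,(v-c["cy"])/c["fy"]*d,d],-1)@M.T+e
    P[d==0]=np.nan
    return P
def proj(n,p):
    c,M,e=cam(n); q=(np.atleast_2d(p)-e)@M
    return np.c_[q[:,0]/q[:,2]*c["fx"]+c["cx"],q[:,1]/q[:,2]*c["fy"]+c["cy"]]
E
python3 - <<'E'
from h import *
ims=[]
for n in("scene","top"):
    im,d=snapshot(n); cv2.imwrite(f"pics/{n}0.png",im); np.save(f"{n}0.npy",d); print(calibration(n))
    P=cloud(n,d); print(np.nanpercentile(P.reshape(-1,3),[5,50,95],axis=0).round(3))
    for q in("pine_block","jig","knob","tape_measure","glue_bottle","post","ledge"):
        for r in recognise(n,q)[:4]:
            l,t,rr,b=[int(x) for x in r["extent"]]; 
            print(n,q,round(r["score"],2),[l,t,rr,b],P[min((t+b)//2,419),min((l+rr)//2,559)].round(3))
print(get_state())
E
```

```text
{'fx': 484.5756179854145, 'fy': 484.5756179854145, 'cx': 283.41623105011064, 'cy': 207.2196499880117, 'eye': array([ 0.14222343, -0.65101805,  1.15544224]), 'orientation': array([-137.19258374,    0.4349197 ,  -28.67065039])}
[[-0.07  -0.413 -0.853]
 [ 0.645  0.154  0.   ]
 [ 1.671  2.589  0.55 ]]
scene pine_block 0.96 [230, 226, 263, 248] [0.476 0.209 0.038]
scene pine_block 0.96 [224, 335, 286, 388] [ 0.325 -0.157  0.048]
scene pine_block 0.69 [258, 291, 290, 317] [ 0.443 -0.03   0.031]
scene pine_block 0.65 [201, 186, 239, 216] [0.465 0.375 0.047]
scene jig 0.66 [290, 133, 429, 310] [0.744 0.029 0.142]
scene knob 0.79 [301, 245, 363, 297] [ 0.588 -0.076  0.14 ]
scene tape_measure 0.58 [274, 193, 296, 216] [0.637 0.261 0.05 ]
scene tape_measure 0.32 [302, 245, 363, 297] [ 0.588 -0.076  0.14 ]
scene glue_bottle 0.75 [250, 168, 270, 201] [0.6   0.36  0.071]
scene glue_bottle 0.64 [306, 248, 361, 297] [ 0.59  -0.079  0.138]
scene post 0.8 [301, 189, 397, 298] [ 0.641 -0.064  0.209]
scene post 0.33 [289, 133, 429, 310] [0.744 0.029 0.142]
scene post 0.16 [251, 167, 274, 199] [0.607 0.3
[... 991 characters left out ...]
 0.105]
{'clock': 0.8, 'q': array([-67.67798158,  39.4800618 , -11.14974096,  89.6850036 ,
         9.01303177,  51.70915005, -12.32406585]), 'joint_vel': array([ 0.06080399, -0.00889713,  0.08345227,  0.03225636, -0.01293729,
        0.04505043,  0.03750745]), 'effort': array([ 2.08627439e-04, -5.39506030e+01, -1.26675725e+00, -1.58876592e+01,
        1.00197655e-02,  1.03367180e-03,  7.98360759e-06]), 'ee_pos': array([0.21769692, 0.58589416, 0.2313439 ]), 'tcp_rot': array([ 1.79992777e+02, -3.30174517e-04,  1.59616345e+02]), 'force': array([-0.16537333,  0.07244457, -0.86767401]), 'moment': array([-0.0143122 ,  0.045088  ,  0.03792579]), 'gripper_force': 0.0, 'opening': 0.9980346344986963}
```

Run:
```python
import cv2,numpy as np
a=cv2.imread("pics/top0.png")[80:330,130:400]; cv2.imwrite("pics/c1.png",cv2.resize(a,None,fx=2.4,fy=2.4,interpolation=cv2.INTER_CUBIC)[:600])
```

```text
(no output)
```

View pics/c1.png

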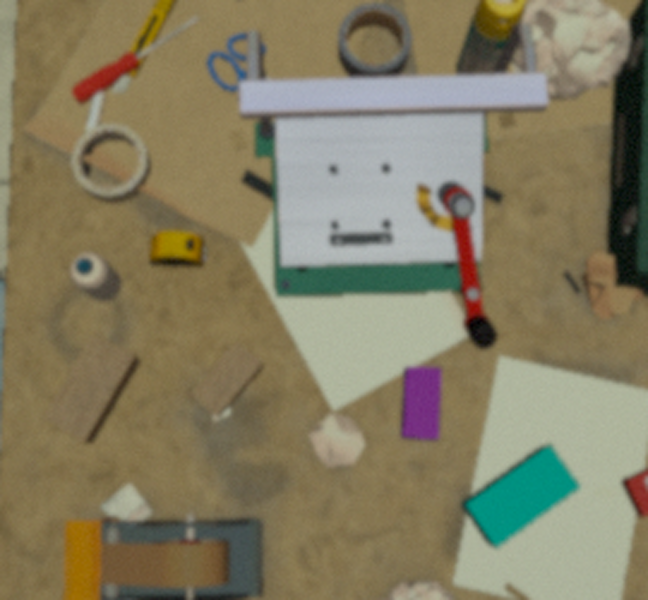

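View pics/scene0.png

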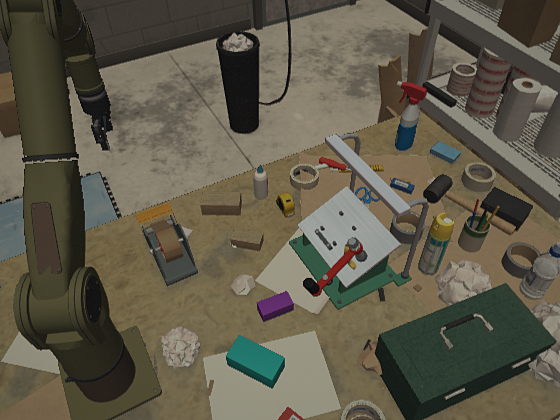

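The first crop and scene view show the candidates in the top image: turquoise (345,290), purple (306,250), and two brown, a larger one at (170,243) and a smaller one at (223,240). The smaller brown one at (223,240) fits the pine block, with its top at about 36 mm. I'll measure it and confirm it in a crop.

```bash
cat > m.py <<'E'
from h import *
for n,box in(("top",(197,215,249,266)),("scene",(220,216,275,258))):
    d=np.load(n+"0.npy");P=cloud(n,d); l,t,r,b=box
    S=P[t:b,l:r].reshape(-1,3); S=S[(S[:,2]>.028)&(S[:,2]<.044)]
    rc=cv2.minAreaRect((S[:,:2]*1000).astype(np.float32)); print(n,len(S),rc,np.median(S[:,2]), cv2.boxPoints(rc).tolist())
rc2=[]
d=np.load("top0.npy");P=cloud("top",d);S=P[215:275,140:196].reshape(-1,3);S=S[(S[:,2]>.035)&(S[:,2]<.06)];print("big",cv2.minAreaRect((S[:,:2]*1000).astype(np.float32)))
for n,fb in(("top",(250,130,300,188)),("scene",(310,195,385,250))):
    d=np.load(n+"0.npy");P=cloud(n,d); l,t,r,b=fb
    S=P[t:b,l:r].reshape(-1,3);S=S[np.isfinite(S).all(1)]
    for k in range(6):
        c=S.mean(0) if k else np.median(S,0); u,s,vt=np.linalg.svd(S-c,full_matrices=False);nv=vt[2]*np.sign(vt[2][2]); S2=S[abs((S-c)@nv)<.006-.0007*k]; S=S2
    yaw=np.degrees(np.arctan2(nv[1],nv[0]))
    print(n,"normal",nv.round(4),"tilt",np.degrees(np.arccos(nv[2])),"jig yaw",yaw+180 if yaw<0 else yaw-180,"c",c.round(4),len(S))
    # light bar top: z ~.348
    B=P.reshape(-1,3);B=B[(abs(B[:,2]-.346)<.012)&(B[:,0]>.55)&(B[:,0]<1.1)&(abs(B[:,1])<.4)]
    if len(B)>20: print("bar",len(B),cv2.minAreaRect((B[:,:2]*1000).astype(np.float32)),B[:,2].mean())
    # base green rim
im=cv2.imread("pics/scene0.png")[180:350,190:400]; cv2.imwrite("pics/c2.png",cv2.resize(im,None,fx=3.5,fy=3.5,interpolation=cv2.INTER_CUBIC))
E
python3 m.py
```

```text
top 448 ((477.5137939453125, 215.9252471923828), (45.14845657348633, 89.87716674804688), 48.2993049621582) 0.035117100911164045 [[428.94403076171875, 228.96556091308594], [496.04901123046875, 169.1757354736328], [526.0835571289062, 202.8849334716797], [458.97857666015625, 262.67474365234375]]
scene 383 ((480.8380432128906, 216.1636505126953), (50.314701080322266, 90.79608154296875), 48.824607849121094) 0.03364395717770563 [[430.10430908203125, 227.11630249023438], [498.4462890625, 167.3392333984375], [531.57177734375, 205.21099853515625], [463.22979736328125, 264.9880676269531]]
big ((467.9714660644531, 386.05511474609375), (62.532958984375, 122.94950866699219), 60.00252151489258)
top normal [-0.4204 -0.008   0.9073] tilt 24.862756136311308 jig yaw 1.0924088332702695 c [0.6974 0.0637 0.1238] 1994
bar 2190 ((752.2448120117188, 23.668121337890625), (90.4703140258789, 310.47723388671875), 1.4574060440063477) 0.3455350097990769
scene normal [0.2057 0.4708 0.8579] tilt 30.914618105094906 jig yaw -113.59881920483026 c [0.7484 0.0952 0.1   ] 292
bar 1671 ((752.816162109375, 22.7249755859375), (86.02743530273438, 310.6458435058594), 1.0979151725769043) 0.3440240049189058
```

View pics/c2.png

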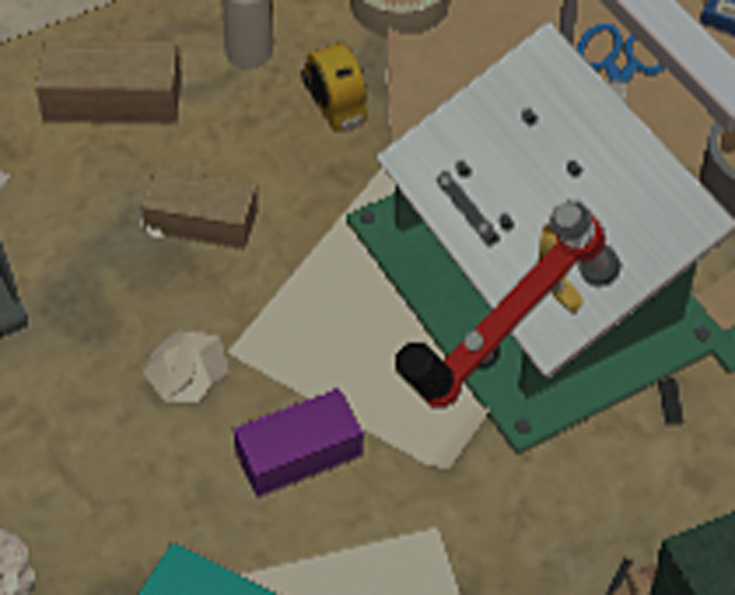

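The crop shows the smaller brown block at crop (200,210), clearly smaller than the one at (110,80), with the jig, four pins and ledge in view. The pine block is therefore at world (0.478, 0.216), 45x90 mm. Next I'll locate the jig by its pins.

```bash
cat > j.py <<'E'
from h import *
from scipy.optimize import least_squares
def face(p): # x,y,yaw -> T
    Rz=R.from_euler('z',p[2],degrees=True); Rf=Rz*R.from_euler('y',-25,degrees=True)
    return Rf.as_matrix(),np.array([p[0],p[1],.12])
obs={}
for n,box in(("top",(258,140,302,185)),("scene",(308,200,362,255))):
    g=cv2.cvtColor(cv2.imread(f"pics/{n}0.png"),cv2.COLOR_BGR2GRAY).astype(float); l,t,r,b=box
    s=g[t:b,l:r]; bg=cv2.medianBlur(g.astype(np.uint8),31)[t:b,l:r]; w=np.clip(bg-s-25,0,None)
    N,lab,st,c=cv2.connectedComponentsWithStats((w>0).astype(np.uint8))
    for i in range(1,N):
        m=lab==i; 
        if st[i,4]<3: continue
        v,u=np.nonzero(m);ww=w[m]; print(n,st[i,4],((u*ww).sum()/ww.sum()+l).round(2),((v*ww).sum()/ww.sum()+t).round(2),st[i,:4]+[l,t,0,0])
E
python3 j.py; python3 -c "
from h import *
from j import face
M,o=face([.705,.02,1.2])
for n in('top','scene'): print(n,proj(n,(np.array([[x,y,.007] for x in(.034,-.034) for y in(.0315,-.0315)]+[[-.052,0,.012]])@M.T+o)).round(1).tolist())" | tail -2
```

```text
top 15 268.48 150.23 [267 149   4   4]
top 15 290.36 149.68 [289 148   4   4]
top 179 279.97 178.26 [267 171  27  12]
scene 20 340.79 213.1 [339 211   5   5]
scene 19 321.94 228.03 [320 226   5   5]
scene 19 353.51 227.83 [352 226   5   5]
scene 123 323.5 239.64 [315 229  18  22]
scene 254 353.83 247.22 [344 237  18  18]
scene 9 308.49 241.47 [308 240   3   4]
scene 20 334.18 243.19 [332 241   5   5]
top [[278.0, 144.5], [299.9, 143.7], [278.5, 167.9], [300.0, 167.1], [289.5, 173.9]]
scene [[350.7, 217.4], [364.1, 232.3], [331.6, 232.5], [344.5, 247.9], [332.3, 243.4]]
```

```bash
cat > f.py <<'E'
from h import *
from j import face
from scipy.optimize import least_squares
pins=[[x,y,.008] for x in(.034,-.034) for y in(.0315,-.0315)]
led=[[-.052,0,.010]]
O={"top":[[268.48,150.23],[290.36,149.68],[269,173.6],[290.6,173.6]],
"scene":[[340.79,213.1],[353.51,227.83],[321.94,228.03],[334.18,243.19],[323.5,239.64-5+0]]}
O["scene"]=O["scene"][:4]
def pred(n,p):
    M,o=face(p); return proj(n,np.array(pins)@M.T+o)
for ns in(["top"],["scene"],["top","scene"]):
    f=lambda p:np.concatenate([(pred(n,p)-O[n]).ravel() for n in ns])
    s=least_squares(f,[.7,.03,1.2]); print(ns,s.x.round(4),f(s.x).round(1))
p=s.x; M,o=face(p)
# light bar front edge in top cloud, post/knob location
P=cloud("top",np.load("top0.npy")).reshape(-1,3); L=(P-o)@M
B=P[(abs(P[:,2]-.346)<.012)&(P[:,0]>.55)&(P[:,0]<1.1)&(abs(P[:,1])<.4)]
y=np.radians(p[2]); J=(B-o)@R.from_euler('z',p[2],degrees=True).as_matrix(); J=J[abs(J[:,1])<.12]
print("bar jigx",np.percentile(J[:,0],[2,50,98]),np.percentile(((B-o)@R.from_euler('z',p[2],degrees=True).as_matrix())[:,1],[1,99]))
on=(abs(L[:,0])<.06)&(abs(L[:,1])<.025); print("face z resid",np.median(L[on,2]))
K=L[(L[:,2]>.08)&(L[:,2]<.13)&(L[:,0]<-.1)&(L[:,0]>-.2)&(L[:,1]<-.03)]; print("knob",len(K),np.median(K,0).round(3)); 
K=L[(L[:,2]>.09)&(L[:,2]<.11)&(abs(L[:,0])<.04)&(L[:,1]<-.08)]; print("post",np.median(K,0).round(3))
for n,b in(("tape",(191,172,217,191)),("glue",(159,184,180,205))):
    S=cloud("top",np.load("top0.npy"))[b[1]:b[3],b[0]:b[2]].reshape(-1,3);S=S[S[:,2]>.05];print(n,S.min(0).round(3),S.max(0).round(3))
print("hand rot for face:",R.from_matrix(M@np.diag([1,-1,-1])).as_euler('xyz',degrees=True))
E
python3 f.py
```

```text
top 15 268.48 150.23 [267 149   4   4]
top 15 290.36 149.68 [289 148   4   4]
top 179 279.97 178.26 [267 171  27  12]
scene 20 340.79 213.1 [339 211   5   5]
scene 19 321.94 228.03 [320 226   5   5]
scene 19 353.51 227.83 [352 226   5   5]
scene 123 323.5 239.64 [315 229  18  22]
scene 254 353.83 247.22 [344 237  18  18]
scene 9 308.49 241.47 [308 240   3   4]
scene 20 334.18 243.19 [332 241   5   5]
['top'] [0.6876 0.048  0.4455] [ 0.1  0.1  0.1  0.2 -0.1  0.1 -0.1 -0.4]
['scene'] [0.6894 0.0465 0.7707] [-0.  -0.   0.2  0.  -0.2 -0.  -0.   0. ]
['top', 'scene'] [0.6886 0.0472 0.6092] [ 0.3 -0.2  0.3 -0.2  0.2 -0.2  0.2 -0.7 -0.4 -0.1 -0.2  0.  -0.5 -0.1
 -0.5 -0.1]
bar jigx [0.02037966 0.03654388 0.08028801] [-0.17513531  0.1275561 ]
face z resid -9.045081904801439e-05
knob 125 [-0.144 -0.132  0.115]
post [-0.    -0.108  0.097]
tape [0.627 0.249 0.05 ] [0.663 0.306 0.071]
glue [0.584 0.357 0.051] [0.626 0.404 0.129]
hand rot for face: [180.         -25.           0.60922779]
```

{"fn": "jog_arm", "kwargs": {"rows": [[[0,0,0],0.124],[[0,0,0],0.124],[[0,0,0],0.124],[[-3.9,-0.9,0],0],[[-3.9,-0.9,0],0],[[-3.9,-0.9,0],0],[[-3.9,-0.9,0],0],[[-3.9,-0.9,0],0],[[-3.9,-0.9,0],0],[[-3.9,-0.9,0],0]], "jaw": 0}}

```text
clock: 1.63
ee_pos: [0.3805, 0.3557, 0.2316]
tcp_rot: [180.0, 0.0, 138.3]
force: [0.0, 0.2, 0.4]
opening: 1.003
gripper_force: 0.0
```

```bash
cat > g.py <<'E'
import sys
from h import *
np.set_printoptions(suppress=True,precision=4)
# usage: g.py x y z  [f = face coordinates] ; prints tool shift in cm
def F(yaw=0.8): return (R.from_euler('z',yaw,degrees=True)*R.from_euler('y',-25,degrees=True)).as_matrix(),np.array([.6886,.0472,.12])
s=get_state(); T=R.from_euler('xyz',s["tcp_rot"],degrees=True).as_matrix(); p=s["ee_pos"]
M,o=F()
print("t",s["clock"],"p",p,"rot",s["tcp_rot"],"q",s["q"].round(1),"F",s["force"].round(1),"open",s["opening"].round(3),s["gripper_force"])
print("tcp in face",(p-o)@M,"tool x,z in face",T[:,0]@M,T[:,2]@M)
if len(sys.argv)>3:
    t=np.array([float(a) for a in sys.argv[1:4]])
    if len(sys.argv)>4: t=M@t+o
    print("shift cm",(t-p)@T*100)
E
python3 g.py .478 .216 .1
```

```text
Traceback (most recent call last):
  File "g.py", line 8, in <module>
    print("t",s["clock"],"p",p,"rot",s["tcp_rot"],"q",s["q"].round(1),"F",s["force"].round(1),"open",s["opening"].round(3),s["gripper_force"])
                                                                                                     ^^^^^^^^^^^^^^^^^^
AttributeError: 'float' object has no attribute 'round'
```

```bash
sed -i 's/s\["opening"\].round(3)/s["opening"]/' g.py; python3 g.py .478 .216 .1
```

```text
t 1.6333 p [0.3805 0.3557 0.2316] rot [179.9604   0.0019 138.3214] q [-43.6  31.6  -7.1 107.7   5.7  41.   -5.7] F [0.  0.2 0.4] open 1.0025616525327274 0.0
tcp in face [-0.2281  0.3128  0.2295] tool x,z in face [-0.6684  0.6753  0.3117] [-0.4222  0.0005 -0.9065]
shift cm [-16.5711  -3.9612  13.1547]
```

{"fn": "jog_arm", "kwargs": {"rows": [[[-3.3,-0.8,0],0],[[-3.3,-0.8,0],0],[[-3.3,-0.8,1],0],[[-3.3,-0.8,3],0],[[-3.3,-0.8,3],0],[[0,0,4],0],[[0,0,2.1],0],[[0,0,0],0]]}}

```text
clock: 2.3
ee_pos: [0.471, 0.2201, 0.1014]
tcp_rot: [-179.6, -0.1, 138.2]
force: [-0.5, -0.5, 0.7]
opening: 1.002
gripper_force: 0.0
```

```bash
python3 - <<'E'
from h import *
im,d=snapshot("scene"); cv2.imwrite("pics/s1.png",im)
s=get_state();uv=proj("scene",s["ee_pos"])[0].astype(int);u,v=uv
cv2.imwrite("pics/c3.png",cv2.resize(im[max(v-75,0):v+55,u-80:u+80],None,fx=4,fy=4)); print(uv)
E
python3 g.py .478 .216 .004
```

```text
[241 220]
t 2.35 p [0.4719 0.2214 0.1036] rot [-179.77     -0.0923  138.2984] q [-26.7  43.5  -5.8 113.7   9.9  23.5   8.3] F [-1.1  0.1  1.5] open 0.9983241606545041 0.0
tcp in face [-0.2011  0.1772  0.0757] tool x,z in face [-0.6675  0.6756  0.313 ] [-0.4261 -0.0019 -0.9047]
shift cm [-0.8332  0.0397  9.9554]
```

View pics/c3.png

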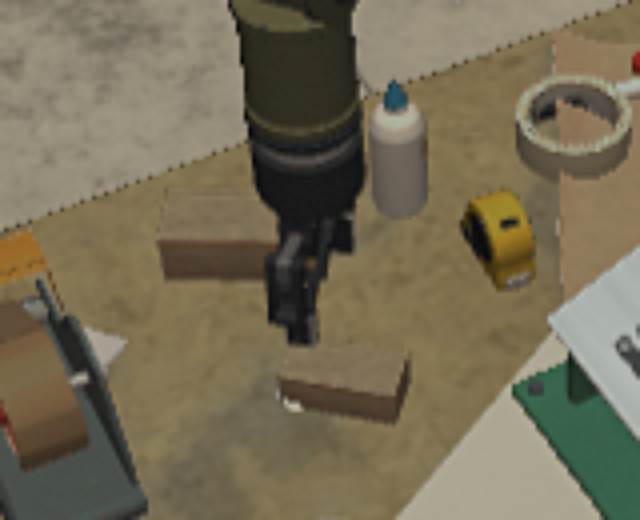

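The picture shows the open hand above the small brown block at crop (345,380), clear of the bottle and tape. I'm descending.

{"fn": "jog_arm", "kwargs": {"rows": [[[-0.8,0,2.5],0],[[0,0,2.5],0],[[0,0,2.5],0],[[0,0,1.5],0],[[0,0,0.8],0],[[0,0,0],0],[[0,0,0],0]]}}

```text
clock: 2.93
ee_pos: [0.4799, 0.2177, 0.0084]
tcp_rot: [179.9, 0.0, 138.3]
force: [-0.2, 0.3, 0.4]
opening: 0.998
gripper_force: 0.0
```

```bash
python3 g.py .478 .216 .004
```

```text
t 2.9333 p [0.4799 0.2177 0.0084] rot [179.8805   0.0321 138.3325] q [-27.6  53.7  -3.  114.5  11.6  11.9   7.6] F [-0.2  0.3  0.4] open 0.9981641373378767 0.0
tcp in face [-0.2341  0.1734 -0.014 ] tool x,z in face [-0.6688  0.6752  0.3112] [-0.421   0.0012 -0.9071]
shift cm [ 0.0317 -0.2522  0.4361]
```

{"fn": "jog_arm", "kwargs": {"rows": [[[0,-0.25,0.3],0],[[0,0,0],0],[[0,0,0],0],[[0,0,0],0],[[0,0,0],0],[[0,0,0],0]], "jaw": 1, "newtons": 50}}

```text
clock: 3.43
ee_pos: [0.4781, 0.2153, 0.0051]
tcp_rot: [179.9, 0.0, 138.3]
force: [-0.6, 1.0, 5.5]
opening: 0.519
gripper_force: 52.0
```

{"fn": "jog_arm", "kwargs": {"rows": [[[0,0,-3],0],[[0,0,-4],0],[[0,0,-4],-0.124],[[0,0,-4],-0.124],[[0,0,-4],-0.124],[[0,0,-4],-0.124],[[0,0,-4],-0.124],[[0,0,-4],-0.122],[[0,-3,-2],0],[[0,-4,0],0]]}}

```text
clock: 4.27
ee_pos: [0.4804, 0.1495, 0.3397]
tcp_rot: [179.6, 0.6, -178.8]
force: [1.2, -0.0, -2.0]
opening: 0.518
gripper_force: 51.4
```

```bash
python3 g.py .5 .02 .45
```

```text
t 4.2667 p [0.4804 0.1495 0.3397] rot [ 179.5958    0.6253 -178.7596] q [ -4.5  23.8 -26.7 101.5  12.4  56.9  55.2] F [ 1.2 -0.  -2. ] open 0.5177917805754045 51.367610692977905
tcp in face [-0.0945  0.1052  0.2864] tool x,z in face [-0.9108 -0.0077  0.4127] [-0.4127  0.0071 -0.9108]
shift cm [ -1.7953 -12.9154 -11.1062]
```

{"fn": "jog_arm", "kwargs": {"rows": [[[0,-3.2,-2.6],0],[[0,-3.2,-2.6],0],[[0,-3.2,-2.6],0],[[0,-3.2,-2.6],0],[[-4,0,0],0],[[-4,0,0],0],[[-4,0,0],0],[[-4,0,0],0],[[-4,0,0],0],[[-4,0,0],0]]}}

```text
clock: 5.1
ee_pos: [0.7212, 0.0197, 0.4383]
tcp_rot: [-180.0, -0.0, -179.2]
force: [2.1, -0.2, 0.3]
opening: 0.516
gripper_force: 51.4
```

```bash
python3 g.py .5 .02 .45
```

```text
t 5.1 p [0.7212 0.0197 0.4383] rot [-179.9616   -0.0122 -179.2228] q [  2.4  42.6 -22.   46.7  14.7  92.8  77.3] F [ 2.1 -0.2  0.3] open 0.5164557570591792 51.43051028251648
tcp in face [ 0.1637 -0.0279  0.2749] tool x,z in face [-0.9062  0.0004  0.4228] [-0.4228 -0.0007 -0.9062]
shift cm [22.1176  0.3275 -1.1661]
```

{"fn": "jog_arm", "kwargs": {"rows": [[[-4,0,0],0],[[-4,0,0],0],[[-4,0,0],0],[[-4,0,0],0],[[-4,0,0],0],[[-4,0,0],0]]}}

```text
clock: 5.6
ee_pos: [0.8102, 0.0255, 0.4265]
tcp_rot: [-178.5, 1.1, -176.8]
force: [-0.7, 0.5, -0.4]
opening: 0.523
gripper_force: 51.4
```

```bash
python3 g.py .5 .02 .45
```

```text
t 5.6 p [0.8102 0.0255 0.4265] rot [-178.5109    1.0732 -176.7661] q [ -1.6  58.6 -46.2  11.4  43.8 112.3  83.4] F [-0.7  0.5 -0.4] open 0.5228420128066025 51.35638654232025
tcp in face [ 0.2394 -0.0234  0.2265] tool x,z in face [-0.9132 -0.0425  0.4052] [-0.4044 -0.0252 -0.9142]
shift cm [30.9518  1.1224 -2.9638]
```

{"fn": "jog_arm", "kwargs": {"rows": [[[1,0,-4],0],[[1,0,-4],0],[[1,0,-4],0],[[1,0,-4],0],[[1,0,-4],0]]}}

```text
clock: 6.02
ee_pos: [0.7442, 0.0247, 0.5506]
tcp_rot: [-178.7, 2.2, -176.5]
force: [0.8, -0.2, -0.6]
opening: 0.518
gripper_force: 51.5
```

```bash
python3 g.py .5 .02 .45
```

```text
t 6.0167 p [0.7442 0.0247 0.5506] rot [-178.724     2.2231 -176.522 ] q [ -5.8  50.6  -3.5   7.8   4.8 119.4  87.9] F [ 0.8 -0.2 -0.6] open 0.5178272024125042 51.50576591491699
tcp in face [ 0.2321 -0.0232  0.3668] tool x,z in face [-0.921  -0.0467  0.3867] [-0.3861 -0.0204 -0.9222]
shift cm [24.775   1.212   9.0761]
```

{"fn": "jog_arm", "kwargs": {"rows": [[[0,0,-4],0],[[0,0,-4],0],[[0,0,-4],0],[[0,0,-4],0],[[0,0,-4],0],[[0,0,-4],0]]}}

```text
clock: 6.52
ee_pos: [0.7011, 0.0241, 0.6601]
tcp_rot: [-178.5, 10.2, -176.5]
force: [-0.1, 0.8, -1.1]
opening: 0.515
gripper_force: 51.4
```

```bash
python3 g.py .5 .02 .45
```

```text
t 6.5167 p [0.7011 0.0241 0.6601] rot [-178.4834   10.1779 -176.4544] q [ -8.2  42.9  24.5   7.8 -19.7 119.7  90.4] F [-0.1  0.8 -1.1] open 0.5150853599068154 51.39375150203705
tcp in face [ 0.2393 -0.0233  0.4844] tool x,z in face [-0.9657 -0.0471  0.2553] [-0.2548 -0.018  -0.9668]
shift cm [23.4905  1.2873 17.1004]
```

{"fn": "jog_arm", "kwargs": {"rows": [[[0,0,-4],0],[[0,0,-4],0],[[0,0,-4],0],[[0,0,-4],0],[[0,0,-4],0]]}}

```text
clock: 6.93
ee_pos: [0.6446, 0.0244, 0.7644]
tcp_rot: [-178.4, 19.1, -176.2]
force: [0.1, -0.4, -0.3]
opening: 0.521
gripper_force: 51.4
```

```bash
python3 g.py .5 .02 .45
```

```text
t 6.9333 p [0.6446 0.0244 0.7644] rot [-178.3886   19.0508 -176.1707] q [ -9.7  34.1  25.7   7.8 -19.5 119.7  90.4] F [ 0.1 -0.4 -0.3] open 0.5211272399804415 51.39589726924896
tcp in face [ 0.2322 -0.0222  0.6027] tool x,z in face [-0.9934 -0.05    0.1031] [-0.1027 -0.0108 -0.9947]
shift cm [23.9265  1.2291 24.9698]
```

{"fn": "jog_arm", "kwargs": {"rows": [[[0,0,-4],0],[[0,0,-4],0],[[0,0,-3.5],0],[[0,0,0],0]]}}

```text
clock: 7.27
ee_pos: [0.6026, 0.0231, 0.8237]
tcp_rot: [-178.3, 24.5, -176.0]
force: [-0.8, 0.3, 0.3]
opening: 0.519
gripper_force: 51.5
```

```bash
python3 g.py .5 .02 .45
```

```text
t 7.2667 p [0.6026 0.0231 0.8237] rot [-178.2743   24.5357 -176.0238] q [-10.8  28.7  26.9   7.7 -19.4 119.7  90.4] F [-0.8  0.3  0.3] open 0.5194457835875229 51.47559642791748
tcp in face [ 0.2192 -0.0229  0.6742] tool x,z in face [-0.9987 -0.0504  0.0075] [-0.0072 -0.0071 -0.9999]
shift cm [24.8485  1.2936 29.7082]
```

{"fn": "jog_arm", "kwargs": {"rows": [[[2.5,0.1,1.5],0.05],[[2.5,0.2,3],0],[[2.5,0.2,3],0],[[2.5,0.2,3],0],[[2.5,0.2,3],0],[[2.5,0.2,3],0],[[2.5,0.2,3],0],[[2.5,0.2,3],0],[[2.5,0.2,3],0],[[2.5,0.2,3],0]]}}

```text
clock: 8.1
ee_pos: [0.5221, 0.0397, 0.5184]
tcp_rot: [-179.1, 24.3, -177.8]
force: [0.7, 0.1, -1.8]
opening: 0.514
gripper_force: 51.5
```

```bash
python3 g.py -.03 0 .25 f
```

```text
t 8.1 p [0.5221 0.0397 0.5184] rot [-179.1073   24.2638 -177.8277] q [-40.9   5.2  32.1 100.3   1.5  51.4  81.8] F [ 0.7  0.1 -1.8] open 0.5136876018652816 51.45721793174744
tcp in face [ 0.0174 -0.0052  0.4315] tool x,z in face [-0.9997 -0.0218  0.0127] [-0.0126 -0.0057 -0.9999]
shift cm [ 4.4981  0.7188 18.2023]
```

{"fn": "jog_arm", "kwargs": {"rows": [[[0.6,0.2,3.5],0.022],[[0.5,0.2,3.5],0],[[0,0.1,3.5],0],[[0,0,3.5],0],[[0,0,3.5],0],[[0,0,3.5],0],[[0,0,3.5],0],[[0,0,3.5],0],[[0,0,3],0],[[0,0,0],0]]}}

```text
clock: 8.93
ee_pos: [0.6397, 0.0439, 0.2269]
tcp_rot: [-179.6, 23.7, -179.3]
force: [-0.9, -0.2, -1.1]
opening: 0.516
gripper_force: 51.4
```

```bash
cat > b.py <<'E'
from h import *
from g import F
M,o=F()
for n in("top","scene"):
    im,d=snapshot(n); L=(cloud(n,d)-o)@M; hs=cv2.cvtColor(im,cv2.COLOR_BGR2HSV)
    print(n,"pixel of pocket",proj(n,o))
    u,v=proj(n,o)[0].astype(int); cv2.imwrite(f"pics/{n}_{get_state()['clock']:.1f}.png",cv2.resize(im[max(v-75,0):v+75,u-90:u+90],None,fx=4,fy=4))
    import os; np.save(n+"L.npy",L)
E
python3 g.py .005 0 .06 f; python3 b.py; ls pics
```

```text
t 8.9333 p [0.6397 0.0439 0.2269] rot [-179.6282   23.7372 -179.258 ] q [-18.6  34.3  13.4 112.6 -20.3  11.  100.9] F [-0.9 -0.2 -1.1] open 0.5160146660591298 51.39737069606781
tcp in face [ 0.0008 -0.0026  0.1176] tool x,z in face [-0.9998  0.0009  0.022 ] [-0.022  -0.0069 -0.9997]
shift cm [-0.5444  0.3034  5.7472]
t 8.9333 p [0.6397 0.0439 0.2269] rot [-179.6282   23.7372 -179.258 ] q [-18.6  34.3  13.4 112.6 -20.3  11.  100.9] F [-0.9 -0.2 -1.1] open 0.5160146660591298 51.39737069606781
tcp in face [ 0.0008 -0.0026  0.1176] tool x,z in face [-0.9998  0.0009  0.022 ] [-0.022  -0.0069 -0.9997]
top pixel of pocket [[279.7206 161.1113]]
scene pixel of pocket [[337.9365 229.0999]]
c1.png
c2.png
c3.png
s1.png
scene0.png
scene_9.0.png
top0.png
top_9.0.png
```

View pics/scene_9.0.png

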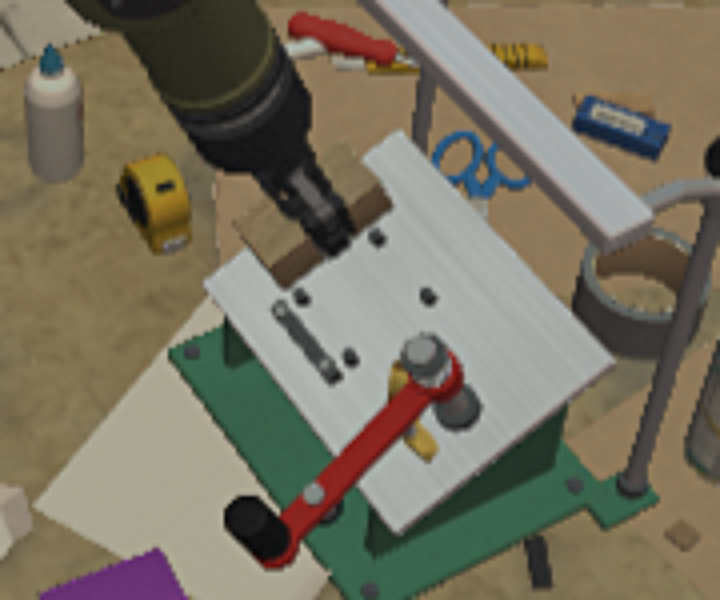

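The scene crop shows the block held over the pocket, between crop (275,280) and (390,195), about parallel to the face. Next I'll measure how it sits in the hand.

Run:
```python
import numpy as np,cv2
np.set_printoptions(suppress=True,precision=4)
for n in("scene","top"):
    L=np.load(n+"L.npy").reshape(-1,3)
    S=L[(L[:,2]>.118)&(L[:,2]<.146)&(abs(L[:,0])<.09)&(L[:,1]<.0)&(L[:,1]>-.032)]
    print(n,"side",len(S),S.min(0),S.max(0),np.median(S,0))
    far=S[abs(S[:,0])>.016]
    if len(far)>10: print(" side yaw",np.degrees(np.polyfit(far[:,0],far[:,1],1)[0]*1), np.percentile(far[:,0],[1,99]))
    T=L[(L[:,2]>.138)&(L[:,2]<.162)&(abs(L[:,0])<.09)&(abs(L[:,1])<.04)&(abs(L[:,0])>.018)]
    if len(T)>10: print(" top",len(T),T.min(0),T.max(0),"pitch",np.degrees(np.polyfit(T[:,0],T[:,2],1)[0]),np.median(T[:,2]))
```

```text
scene side 158 [-0.0426 -0.0319  0.1181] [ 0.0473 -0.0006  0.146 ] [-0.0116 -0.0253  0.132 ]
 side yaw -1.7508523846013067 [-0.0424  0.0464]
 top 329 [-0.0423 -0.0284  0.1383] [0.0479 0.02   0.1549] pitch -0.7979130673371245 0.14886398316001043
top side 19 [ 0.0218 -0.0243  0.131 ] [ 0.0439 -0.0006  0.146 ] [ 0.0435 -0.0117  0.137 ]
 side yaw 7.122997098354953 [0.0228 0.0439]
 top 162 [ 0.0181 -0.0235  0.1439] [0.0436 0.0177 0.152 ] pitch -0.420348996754347 0.14791665466848344
```

{"fn": "jog_arm", "kwargs": {"rows": [[[-0.2,0.15,2.5],0],[[-0.2,0.15,2.5],0],[[0,0,2.5],0],[[0,0,1.3],0],[[0,0,0.4],0],[[0,0,0],0],[[0,0,0],0]]}}

```text
clock: 9.62
ee_pos: [0.6837, 0.047, 0.1539]
tcp_rot: [-179.7, 24.5, -179.3]
force: [0.7, -0.5, -0.4]
opening: 0.523
gripper_force: 51.4
```

```bash
python3 g.py .0025 0 .005 f
```

```text
t 9.6167 p [0.6837 0.047  0.1539] rot [-179.6907   24.5046 -179.2828] q [-14.6  43.1   8.1 109.3 -21.7   4.  102.2] F [ 0.7 -0.5 -0.4] open 0.523267653700375 51.39773905277252
tcp in face [ 0.0099 -0.0001  0.0328] tool x,z in face [-1.      0.0013  0.0086] [-0.0087 -0.006  -0.9999]
shift cm [0.7149 0.0256 2.786 ]
```

{"fn": "jog_arm", "kwargs": {"rows": [[[0.35,0,0.6],0],[[0.35,0.02,0.6],0],[[0,0,0.6],0],[[0,0,0],0],[[0,0,0],0]]}}

```text
clock: 10.03
ee_pos: [0.6843, 0.0474, 0.1369]
tcp_rot: [-179.7, 24.3, -179.3]
force: [-0.0, 0.7, -1.9]
opening: 0.518
gripper_force: 51.4
```

```bash
python3 g.py .0025 0 .005 f
```

```text
t 10.0333 p [0.6843 0.0474 0.1369] rot [-179.7039   24.2972 -179.3147] q [-14.5  44.8   8.  109.5 -36.9   2.5 117.1] F [-0.   0.7 -1.9] open 0.5177017288733421 51.39818072319031
tcp in face [0.0032 0.0003 0.0171] tool x,z in face [-0.9999  0.0018  0.0123] [-0.0123 -0.006  -0.9999]
shift cm [ 0.0555 -0.0191  1.211 ]
```

{"fn": "jog_arm", "kwargs": {"rows": [[[0,0,0.3],0],[[0,0,0.3],0],[[0,0,0.3],0],[[0,0,0.1],0],[[0,0,0],0]]}}

```text
clock: 10.45
ee_pos: [0.6885, 0.0474, 0.1275]
tcp_rot: [-179.7, 24.3, -179.3]
force: [0.2, -0.2, -0.4]
opening: 0.523
gripper_force: 51.4
```

```bash
python3 g.py .0025 0 .005 f
```

```text
t 10.45 p [0.6885 0.0474 0.1275] rot [-179.6983   24.2832 -179.2845] q [-14.7  46.    8.6 109.  -56.7   2.4 136.8] F [ 0.2 -0.2 -0.4] open 0.5227641167643998 51.39734745025635
tcp in face [0.0031 0.0002 0.0068] tool x,z in face [-0.9999  0.0013  0.0125] [-0.0125 -0.0059 -0.9999]
shift cm [ 0.053  -0.0225  0.1843]
```

{"fn": "jog_arm", "kwargs": {"rows": [[[0.1,0,0.1],0],[[0.05,0,0.1],0],[[0,0,0],0]]}}

```text
clock: 10.7
ee_pos: [0.6885, 0.0475, 0.1255]
tcp_rot: [-179.7, 24.2, -179.3]
force: [0.1, 0.7, -0.7]
opening: 0.517
gripper_force: 51.4
```

```bash
python3 g.py .0025 0 .005 f
```

```text
t 10.7 p [0.6885 0.0475 0.1255] rot [-179.6915   24.1669 -179.2798] q [-14.7  46.2   8.6 108.9 -57.2   2.4 137.3] F [ 0.1  0.7 -0.7] open 0.5172522651059435 51.3980770111084
tcp in face [0.0023 0.0003 0.005 ] tool x,z in face [-0.9999  0.0013  0.0145] [-0.0145 -0.006  -0.9999]
shift cm [-0.024  -0.0265 -0.004 ]
```

{"fn": "jog_arm", "kwargs": {"rows": [[[0,0,0],0],[[0,0,0],0],[[0,0,0],0],[[0,0,0],0],[[0,0,0],0]], "jaw": 0.28}}

```text
clock: 11.12
ee_pos: [0.6886, 0.0475, 0.1255]
tcp_rot: [-179.7, 24.2, -179.3]
force: [0.1, -0.1, 0.1]
opening: 0.718
gripper_force: 0.0
```

{"fn": "jog_arm", "kwargs": {"rows": [[[0,0,-1],0],[[0,0,-1],0],[[0,0,-2],0],[[0,0,-3],0],[[0,0,-3],0],[[0,0,-3],0],[[0,0,0],0]]}}

```text
clock: 11.7
ee_pos: [0.6356, 0.047, 0.25]
tcp_rot: [-179.8, 24.6, -179.4]
force: [-0.4, -0.7, -0.5]
opening: 0.723
gripper_force: 0.0
```

```bash
python3 g.py 0 0 .12 f; python3 b.py|tail -2; ls pics
python3 - <<'E'
import numpy as np,cv2
np.set_printoptions(suppress=True,precision=4)
for n in("scene","top"):
    L=np.load(n+"L.npy").reshape(-1,3); L=L[(abs(L[:,0])<.08)&(abs(L[:,1])<.045)]
    T=L[(L[:,2]>.026)&(L[:,2]<.045)]; rc=cv2.minAreaRect((T[:,:2]*1000).astype(np.float32)); print(n,len(T),rc,np.percentile(T,[1,99],axis=0),"slopes",np.degrees(np.polyfit(T[:,0],T[:,2],1)[0]),np.median(T[:,2]))
E
```

```text
t 11.7 p [0.6356 0.047  0.25  ] rot [-179.7525   24.5819 -179.3722] q [-29.3  34.4  30.3 113.1 -51.6  17.4 130.6] F [-0.4 -0.7 -0.5] open 0.7225520477731113 0.0
tcp in face [0.0069 0.0006 0.1402] tool x,z in face [-1.      0.0027  0.0073] [-0.0073 -0.0056 -1.    ]
shift cm [ 0.671  -0.0466  2.0261]
top pixel of pocket [[279.7206 161.1113]]
scene pixel of pocket [[337.9365 229.0999]]
c1.png
c2.png
c3.png
s1.png
scene0.png
scene_11.8.png
scene_9.0.png
top0.png
top_11.8.png
top_9.0.png
scene 491 ((1.1840858459472656, -0.34304046630859375), (47.430572509765625, 89.99492645263672), 89.28182220458984) [[-0.043  -0.0237  0.0265]
 [ 0.045   0.0216  0.0384]] slopes -0.23582208493214396 0.03277469959966241
top 245 ((19.202489852905273, -0.490509033203125), (42.583126068115234, 50.384910583496094), 89.03984069824219) [[-0.0037 -0.0218  0.0305]
 [ 0.0431  0.021   0.0409]] slopes -0.48659168726621754 0.0352456913317412
```

The block is home: x +1 mm, y 0, flat. The handle is next.

{"fn": "jog_arm", "kwargs": {"rows": [[[2.5,-2.5,-0.4],0],[[2.5,-2.5,-0.4],0],[[2.5,-2.5,-0.4],0],[[2.5,-2.5,-0.4],0],[[2.5,-2.5,-0.4],0],[[2.5,-2.4,-0.4],0],[[0,0,0],0.12],[[0,0,0],0.12],[[0,0,0],0.12],[[0,0,0],0.12]]}}

```text
clock: 12.63
ee_pos: [0.5009, -0.1034, 0.2259]
tcp_rot: [169.1, 19.5, 150.7]
force: [-0.6, 0.4, -0.2]
opening: 0.72
gripper_force: 0.0
```

```bash
python3 g.py -.145 -.149 .15 f
python3 - <<'E'
from h import *
from g import F
M,o=F()
for n in("scene","top"):
    P=cloud(n,np.load(n+"0.npy")); L=((P-o)@M).reshape(-1,3); im=cv2.imread(f"pics/{n}0.png").reshape(-1,3)
    dark=im.max(1)<70
    K=L[(L[:,2]>.105)&(L[:,2]<.125)&(abs(L[:,0]+.145)<.05)&(abs(L[:,1]+.149)<.05)&dark]
    print(n,len(K),cv2.minEnclosingCircle((K[:,:2]*1000).astype(np.float32)),K.mean(0))
E
```

```text
t 12.6333 p [ 0.5009 -0.1034  0.2259] rot [169.1195  19.5039 150.7478] q [ 10.9  26.4  -2.9 130.2 -56.    2.6 126.6] F [-0.6  0.4 -0.2] open 0.7200648264226782 0.0
tcp in face [-0.1272 -0.148   0.1762] tool x,z in face [-0.8806  0.4721  0.0422] [-0.0483 -0.0008 -0.9988]
shift cm [ 1.4064 -0.8684  2.7001]
t 12.6333 p [ 0.5009 -0.1034  0.2259] rot [169.1195  19.5039 150.7478] q [ 10.9  26.4  -2.9 130.2 -56.    2.6 126.6] F [-0.6  0.4 -0.2] open 0.7200648264226782 0.0
tcp in face [-0.1272 -0.148   0.1762] tool x,z in face [-0.8806  0.4721  0.0422] [-0.0483 -0.0008 -0.9988]
scene 113 ((-146.75579833984375, -133.3720703125), 16.068965911865234) [-0.1465 -0.136   0.1138]
top 80 ((-145.92401123046875, -132.12533569335938), 13.513957977294922) [-0.1461 -0.1317  0.1163]
```

{"fn": "jog_arm", "kwargs": {"rows": [[[1.2,0.2,0.8],0],[[1.2,0.2,0.8],0],[[0,0,1],0.1],[[0,0,0],0]]}}

```text
clock: 12.97
ee_pos: [0.5012, -0.0903, 0.2113]
tcp_rot: [168.0, 16.9, 145.7]
force: [0.4, -0.1, 1.2]
opening: 0.718
gripper_force: 0.0
```

```bash
python3 g.py -.146 -.133 .12 f
```

```text
t 12.9667 p [ 0.5012 -0.0903  0.2113] rot [167.9606  16.9248 145.6864] q [  8.6  28.1  -2.1 130.2 -57.3   2.5 121.3] F [ 0.4 -0.1  1.2] open 0.7182082264813481 0.0
tcp in face [-0.133  -0.1348  0.1628] tool x,z in face [-0.8323  0.5503  0.0669] [-0.0756  0.0069 -0.9971]
shift cm [ 0.8963 -0.4078  4.3669]
```

{"fn": "jog_arm", "kwargs": {"rows": [[[0.6,-0.4,1],0],[[0.5,-0.3,1],0],[[0.2,-0.2,1],0],[[0,0,0],0]]}}

```text
clock: 13.3
ee_pos: [0.5051, -0.0954, 0.1935]
tcp_rot: [168.6, 15.6, 145.9]
force: [-0.6, -0.1, -0.2]
opening: 0.72
gripper_force: 0.0
```

```bash
python3 g.py -.146 -.133 .082 f
```

```text
t 13.3 p [ 0.5051 -0.0954  0.1935] rot [168.5827  15.6433 145.9333] q [  9.5  30.5  -2.6 129.2 -57.3   2.5 121.9] F [-0.6 -0.1 -0.2] open 0.7200849813212423 0.0
tcp in face [-0.1371 -0.14    0.145 ] tool x,z in face [-0.83    0.5505  0.0895] [-0.0998  0.0113 -0.9949]
shift cm [0.5607 0.3799 6.3631]
```

{"fn": "jog_arm", "kwargs": {"rows": [[[0.4,0.3,1],0],[[0.4,0.3,1],0],[[0.2,0,1.5],0],[[0,0,0],0]]}}

```text
clock: 13.63
ee_pos: [0.5203, -0.0855, 0.1721]
tcp_rot: [169.0, 14.4, 146.2]
force: [0.7, -0.8, -1.0]
opening: 0.715
gripper_force: 0.0
```

```bash
python3 g.py -.146 -.133 .082 f
```

```text
t 13.6333 p [ 0.5203 -0.0855  0.1721] rot [169.0396  14.4308 146.2435] q [  7.6  33.7  -2.  127.2 -57.3   2.5 120.8] F [ 0.7 -0.8 -1. ] open 0.7148588965260885 0.0
tcp in face [-0.1322 -0.1303  0.1192] tool x,z in face [-0.8282  0.5493  0.1112] [-0.1215  0.0178 -0.9924]
shift cm [ 0.5858 -0.7875  3.8513]
```

{"fn": "jog_arm", "kwargs": {"rows": [[[0.6,-0.8,0],0],[[0.5,-0.3,0.3],0],[[0.2,0,1],0],[[0.2,0,1],0],[[0,0,0],0]]}}

```text
clock: 14.05
ee_pos: [0.5173, -0.09, 0.1582]
tcp_rot: [169.6, 13.2, 146.4]
force: [0.7, -0.6, 0.3]
opening: 0.72
gripper_force: 0.0
```

```bash
python3 g.py -.146 -.133 .082 f
```

```text
t 14.05 p [ 0.5173 -0.09    0.1582] rot [169.552   13.219  146.3789] q [  8.7  35.3  -2.4 126.9 -57.3   2.5 121.4] F [ 0.7 -0.6  0.3] open 0.7195169586516077 0.0
tcp in face [-0.1408 -0.1348  0.1078] tool x,z in face [-0.8245  0.5503  0.1321] [-0.1436  0.0225 -0.9894]
shift cm [0.1859 0.0219 2.6291]
```

Aligned. Lowering around the knob.

{"fn": "jog_arm", "kwargs": {"rows": [[[0.2,-0.3,1],0],[[0.2,-0.3,1],0],[[0.2,-0.3,1],0],[[0,0,0.8],0],[[0,0,0],0]]}}

```text
clock: 14.47
ee_pos: [0.5275, -0.0969, 0.1314]
tcp_rot: [170.1, 11.9, 146.6]
force: [-0.3, 0.3, 0.6]
opening: 0.72
gripper_force: 0.0
```

```bash
python3 g.py -.146 -.133 .082 f;python3 b.py|tail -2
python3 - <<'E'
from h import *
from glob import glob
im,d=snapshot("scene"); cv2.imwrite("pics/k1.png",cv2.resize(im[190:320,250:390],None,fx=4,fy=4))
E
```

```text
t 14.4667 p [ 0.5275 -0.0969  0.1314] rot [170.1078  11.8686 146.5932] q [  9.7  39.   -2.8 124.8 -57.3   2.5 122.3] F [-0.3  0.3  0.6] open 0.7196297966316766 0.0
tcp in face [-0.143  -0.1419  0.0793] tool x,z in face [-0.8204  0.5502  0.1556] [-0.168   0.0282 -0.9854]
shift cm [ 0.7798  0.5544 -0.1911]
top pixel of pocket [[279.7206 161.1113]]
scene pixel of pocket [[337.9365 229.0999]]
```

View pics/k1.png

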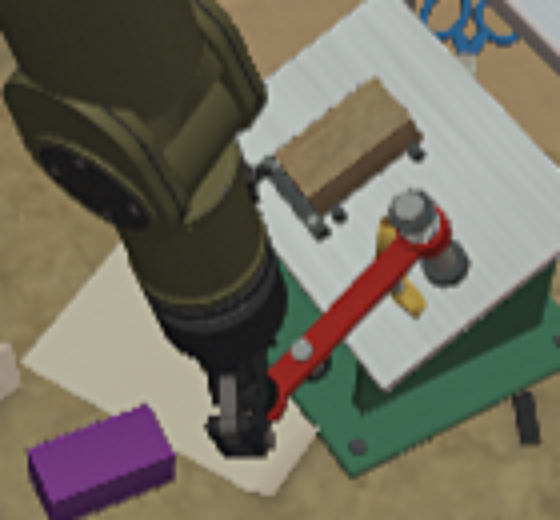

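```bash
cat > arc.py <<'E'
import sys; from g import *
a0,a1,n,z=[float(v) for v in sys.argv[5:9]] if len(sys.argv)>8 else [float(v) for v in sys.argv[1:5]]
n=int(n); A=np.radians(np.linspace(a0,a1,n+1)[1:]); r=.148
W=np.c_[r*np.cos(A),-.110+r*np.sin(A),np.full(n,z)]@M.T+o
D=np.diff(np.vstack([p,W]),axis=0)@T*100
print([[list(map(float,x)),0] for x in D.round(1)], np.degrees(np.arctan2(*( ((p-o)@M)[[1,0]]-[-.110,0]))))
E
sed -i 's/len(sys.argv)>3:/__name__=="__main__" and len(sys.argv)>3:/' g.py
python3 arc.py 189 150 8 .082 | tail -1
```

```text
[[[1.5, 1.5, -0.0], 0], [[0.7, 1.0, 0.0], 0], [[0.6, 1.1, 0.0], 0], [[0.5, 1.1, 0.0], 0], [[0.4, 1.2, -0.0], 0], [[0.3, 1.2, -0.0], 0], [[0.2, 1.2, -0.0], 0], [[0.1, 1.2, -0.1], 0]] -167.58471605838224
```

{"fn": "jog_arm", "kwargs": {"rows": [[[0,0,0],0],[[0,0,0],0],[[0,0,0],0]], "jaw": 0.52, "newtons": 20}}

```text
clock: 14.87
ee_pos: [0.5269, -0.0966, 0.133]
tcp_rot: [170.1, 11.9, 146.6]
force: [0.0, -0.3, -1.0]
opening: 0.48
gripper_force: 0.0
```

{"fn": "jog_arm", "kwargs": {"rows": [[[0.8,0.8,0],0],[[0.7,0.7,0],0],[[0.7,1.0,0],0],[[0.6,1.1,0],0],[[0.5,1.1,0],0],[[0.4,1.2,0],0],[[0.3,1.2,0],0],[[0.2,1.2,0],0],[[0.1,1.2,-0.1],0],[[0,0,0],0]]}}

```text
clock: 15.7
ee_pos: [0.5437, 0.0085, 0.1453]
tcp_rot: [170.2, 11.4, 146.9]
force: [0.5, 0.5, 0.1]
opening: 0.48
gripper_force: 0.0
```

```bash
python3 g.py -.146 -.133 .082 f|head -2; python3 arc.py 148 112 8 .084 | tail -1
cat > kn.py <<'E'
from g import *
for n in("scene","top"):
    im,d=snapshot(n); L=((cloud(n,d)-o)@M).reshape(-1,3); c=cv2.cvtColor(im,cv2.COLOR_BGR2HSV).reshape(-1,3).astype(int)
    red=((c[:,0]<8)|(c[:,0]>172))&(c[:,1]>150)&(L[:,2]>.035)&(L[:,2]<.1)&(np.hypot(L[:,0],L[:,1]+.11)<.18)
    S=L[red]; S=S[np.hypot(S[:,0],S[:,1]+.11)>.03]
    if len(S)>5: a=np.degrees(np.arctan2(S[:,1]+.11,S[:,0]))%360; print(n,len(S),"dir",np.median(a),"swing",np.radians(195-np.median(a)),"z",np.median(S[:,2]))
E
python3 kn.py|tail -2
```

```text
t 15.7 p [0.5437 0.0085 0.1453] rot [170.2087  11.446  146.9272] q [-10.1  38.    7.6 123.6 -57.2   6.6 109.5] F [0.5 0.5 0.1] open 0.48034228566328424 0.0
tcp in face [-0.1211 -0.0367  0.0844] tool x,z in face [-0.8214  0.5463  0.1641] [-0.1751  0.0322 -0.984 ]
[[[0.6, 1.4, 0.0], 0], [[-0.1, 1.2, -0.1], 0], [[-0.2, 1.1, -0.1], 0], [[-0.3, 1.1, -0.1], 0], [[-0.4, 1.1, -0.1], 0], [[-0.5, 1.1, -0.1], 0], [[-0.5, 1.0, -0.2], 0], [[-0.6, 1.0, -0.2], 0]] 148.8094773855818
scene 263 dir 150.15230182811058 swing 0.7827399950401122 z 0.062418470270677553
top 166 dir 147.8571064143266 swing 0.8227987119873161 z 0.0646759889614076
```

{"fn": "jog_arm", "kwargs": {"rows": [[[0.5,1.2,0],0],[[0,1.2,-0.1],0],[[-0.2,1.1,-0.1],0],[[-0.3,1.1,-0.1],0],[[-0.4,1.1,-0.1],0],[[-0.5,1.1,-0.1],0],[[-0.5,1.0,-0.2],0],[[-0.6,1.0,-0.2],0],[[0,0,0],0]]}}

```text
clock: 16.55
ee_pos: [0.6041, 0.0675, 0.1728]
tcp_rot: [170.3, 11.6, 146.7]
force: [-0.0, -0.9, 0.1]
opening: 0.481
gripper_force: 0.4
```

```bash
python3 g.py -.146 -.133 .082 f|head -2; python3 arc.py 110 87 6 .088 | tail -1; python3 kn.py|tail -2
```

```text
t 16.55 p [0.6041 0.0675 0.1728] rot [170.2812  11.6338 146.6527] q [-27.2  40.8  26.8 112.7 -51.4  21.5  96.1] F [-0.  -0.9  0.1] open 0.48079606617607784 0.4372330103069544
tcp in face [-0.054   0.0215  0.0835] tool x,z in face [-0.8199  0.5498  0.1598] [-0.173   0.0281 -0.9845]
[[[-0.4, 1.6, -0.6], 0], [[-0.7, 0.7, -0.2], 0], [[-0.7, 0.7, -0.2], 0], [[-0.7, 0.6, -0.2], 0], [[-0.8, 0.6, -0.2], 0], [[-0.8, 0.5, -0.2], 0]] 112.32174903356238
scene 238 dir 117.70311185609336 swing 1.3490851996569393 z 0.06929130698898497
top 80 dir 116.063337285509 swing 1.3777046649041127 z 0.07195194698480488
```

{"fn": "jog_arm", "kwargs": {"rows": [[[-0.4,0.8,-0.3],0],[[-0.5,0.8,-0.3],0],[[-0.7,0.7,-0.2],0],[[-0.7,0.7,-0.2],0],[[-0.7,0.6,-0.2],0],[[-0.8,0.6,-0.1],0],[[-0.8,0.5,-0.1],0],[[-0.5,0.3,0],0],[[0,0,0],0],[[0,0,0],0]]}}

```text
clock: 17.48
ee_pos: [0.666, 0.0823, 0.2039]
tcp_rot: [170.3, 11.4, 146.6]
force: [-0.5, -0.7, 0.9]
opening: 0.479
gripper_force: 0.0
```

```bash
python3 g.py -.146 -.133 .082 f|head -2;  python3 kn.py|tail -2
```

```text
t 17.4833 p [0.666  0.0823 0.2039] rot [170.2755  11.4327 146.647 ] q [-30.7  43.8  35.  100.5 -45.8  33.7  87.7] F [-0.5 -0.7  0.9] open 0.4785605377238836 0.0
tcp in face [0.0155 0.0354 0.0854] tool x,z in face [-0.8189  0.5503  0.1631] [-0.1758  0.0301 -0.984 ]
scene 252 dir 99.6304923223417 swing 1.6645119149811485 z 0.06546057760857044
top 43 dir 99.6322609674757 swing 1.6644810463002606 z 0.06756938872767185
```

Run:
```python
from h import *
a,_=snapshot("scene"); b,_=snapshot("top")
a=cv2.resize(a[180:290,290:400],None,fx=3.6,fy=3.6); b=cv2.resize(b[110:220,235:345],None,fx=3.6,fy=3.6)
cv2.imwrite("pics/k2.png",np.hstack([a,b]))
```

```text
(no output)
```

View pics/k2.png

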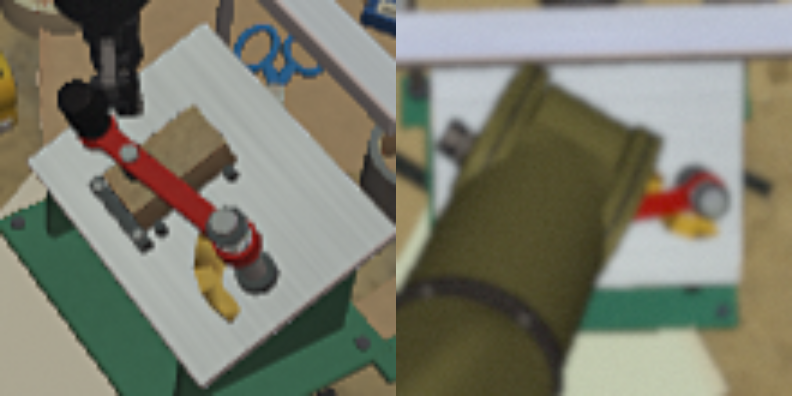

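The picture shows the knob at left crop (85,110), slipped out of the cage and just short of the notch, with the hand upslope of it. I'll lift, close the fingers, go round behind it and push it up-slope.

{"fn": "jog_arm", "kwargs": {"rows": [[[0,0,-2],0],[[0,0,-3],0],[[0,0,-3],0],[[0,0,0],0]], "jaw": 1}}

```text
clock: 18.02
ee_pos: [0.6477, 0.0787, 0.2873]
tcp_rot: [170.0, 11.9, 146.5]
force: [0.5, -1.5, 0.3]
opening: -0.001
gripper_force: 0.0
```

```bash
python3 g.py -.09 .036 .16 f; python3 kn.py|tail -2
```

```text
t 18.0167 p [0.6477 0.0787 0.2873] rot [169.9773  11.8822 146.546 ] q [-35.2  37.5  42.1  99.  -39.8  41.7  82.8] F [ 0.5 -1.5  0.3] open -0.0011771985757399648 0.0
tcp in face [0.0341 0.0321 0.1687] tool x,z in face [-0.8201  0.5508  0.1552] [-0.1666  0.0297 -0.9856]
shift cm [10.255  -6.4088  2.9364]
tcp in face [0.0341 0.0321 0.1687] tool x,z in face [-0.8201  0.5508  0.1552] [-0.1666  0.0297 -0.9856]
scene 247 dir 99.71514511378786 swing 1.6630344450494088 z 0.065422565461419
```

{"fn": "jog_arm", "kwargs": {"rows": [[[2.6,-1.6,0.4],0],[[2.6,-1.6,0.5],0],[[2.6,-1.6,0.5],0],[[2.5,-1.6,0.5],0],[[0,0,1],0],[[0,0,2.5],0],[[0,0,2.5],0],[[0,0,1.5],0],[[0,0,0],0]]}}

```text
clock: 18.87
ee_pos: [0.551, 0.0849, 0.156]
tcp_rot: [170.5, 11.2, 146.7]
force: [0.8, -0.0, -0.2]
opening: -0.001
gripper_force: 0.0
```

```bash
python3 g.py -.045 .037 .085 f;python3 kn.py|tail -1
```

```text
t 18.8667 p [0.551  0.0849 0.156 ] rot [170.4886  11.1653 146.7393] q [-25.6  38.5  17.9 121.  -54.4  12.   97.4] F [ 0.8 -0.  -0.2] open -0.0014108019541038633 0.0
tcp in face [-0.109   0.0396  0.0906] tool x,z in face [-0.8185  0.5495  0.168 ] [-0.1817  0.0299 -0.9829]
shift cm [-5.4771  3.3126 -0.621 ]
top 204 dir 98.97228322194238 swing 1.6759998309497064 z 0.06807531838628866
```

{"fn": "jog_arm", "kwargs": {"rows": [[[-1.1,0.65,-0.05],0],[[-1.1,0.65,-0.1],0],[[-0.9,0.5,-0.1],0],[[-0.8,0.5,-0.1],0],[[-0.8,0.5,-0.1],0],[[-0.8,0.5,-0.1],0],[[0,0,0],0],[[0,0,0],0]]}}

```text
clock: 19.63
ee_pos: [0.6135, 0.083, 0.1822]
tcp_rot: [170.3, 11.5, 146.7]
force: [-0.6, -0.1, -0.3]
opening: -0.0
gripper_force: 0.0
```

```bash
python3 g.py -.029 .038 .085 f;python3 kn.py|tail -2
```

```text
t 19.6333 p [0.6135 0.083  0.1822] rot [170.2576  11.5473 146.7156] q [-29.6  41.   28.8 110.4 -48.6  24.1  91.6] F [-0.6 -0.1 -0.3] open -0.0003141089461330243 0.0
tcp in face [-0.0413  0.0368  0.0879] tool x,z in face [-0.82    0.5491  0.1615] [-0.1741  0.0296 -0.9843]
shift cm [-0.995   0.7897  0.0748]
scene 231 dir 93.23530614206659 swing 1.7761289701049885 z 0.054689340638584334
top 136 dir 92.11646645967447 swing 1.7956564063646987 z 0.05668087966869664
```

The handle has dropped into the notch (swing about 1.78, lift −8 mm). Backing off.

{"fn": "jog_arm", "kwargs": {"rows": [[[1.6,-1.1,0],0],[[2.4,-1.6,0],0],[[0,0,-3],0],[[0,0,-4],0],[[0,0,-4],0],[[0,0,-3],0],[[0,0,0],0],[[0,0,0],0]]}}

```text
clock: 20.4
ee_pos: [0.5307, 0.0772, 0.3056]
tcp_rot: [170.1, 11.5, 146.7]
force: [0.4, 0.4, -0.8]
opening: -0.0
gripper_force: 0.0
```

```bash
python3 kn.py|tail -2
python3 - <<'E'
from g import *
for n in("scene","top"):
    im,d=snapshot(n); L=((cloud(n,d)-o)@M).reshape(-1,3)
    if n=="scene": cv2.imwrite("pics/end.png",cv2.resize(im[150:310,210:410],None,fx=4,fy=4)[:600])
    T=L[(abs(L[:,0])<.06)&(abs(L[:,1])<.035)&(L[:,2]>.028)&(L[:,2]<.042)]
    print(n,len(T),np.percentile(T,[1,50,99],axis=0))
    print([(q,[int(x) for x in r["extent"]]) for q in("tape_measure","glue_bottle") for r in recognise(n,q)[:1]])
E
```

```text
scene 235 dir 93.22181455864526 swing 1.7763644426569982 z 0.05484403808389175
top 196 dir 92.56507824286447 swing 1.7878266536847902 z 0.05694280659658646
t 20.5 p [0.5299 0.0775 0.3033] rot [170.3089  11.3732 146.7385] q [-43.5  27.1  45.1 115.3 -36.3  34.6  81.9] F [ 0.8  0.8 -0.5] open -9.203984891566676e-05 0.0
tcp in face [-0.066   0.0325  0.2331] tool x,z in face [-0.8194  0.5491  0.1645] [-0.177   0.0306 -0.9837]
scene 372 [[-0.0432 -0.0246  0.0285]
 [ 0.0113 -0.0023  0.0332]
 [ 0.0452  0.0222  0.039 ]]
[('tape_measure', [275, 193, 293, 216]), ('glue_bottle', [250, 175, 271, 200])]
top 383 [[-0.0457 -0.0217  0.0308]
 [ 0.0109  0.0008  0.0356]
 [ 0.0427  0.0217  0.0406]]
[('tape_measure', [191, 174, 218, 191]), ('glue_bottle', [158, 184, 177, 205])]
```

View pics/end.png

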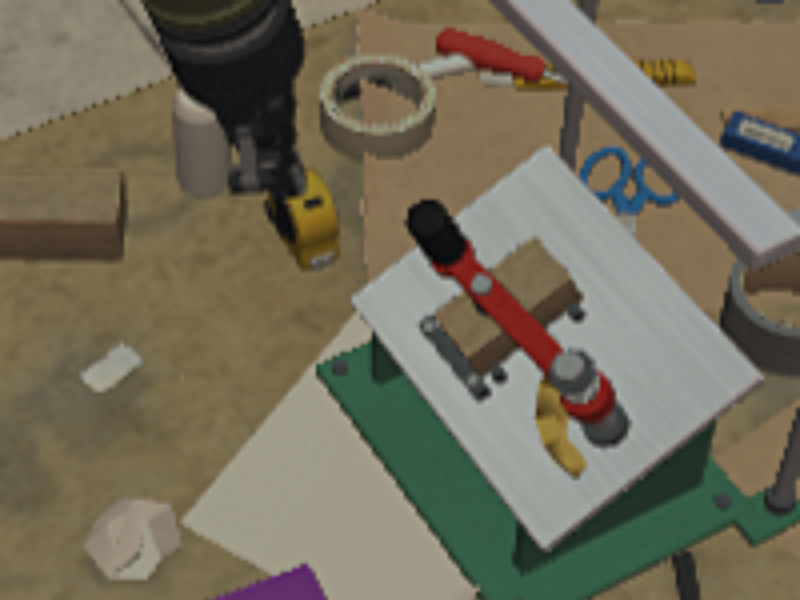

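The picture shows the block in the pocket at (510,305) against the ledge, the handle across it in the notch, the hand clear, and the bottle and tape where they were.

```bash
python3 -c "from station import *; print(sign_off())"
```

```text
the job is handed in; nothing more can be done
None
```

The pine block lies home in the pocket against the ledge, with the handle down in the low notch (swing about 1.78 rad, lift about −8 mm). The hand is clear and the tape measure and glue bottle are where they were. I handed the job in at about 20.5 s, and `sign_off()` gave no verdict.

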